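# Fit the tube-cup head to the vortex mixer

### The job

The vortex mixer was left in touch mode, so first stand its red-knobbed mode lever upright at the middle red mark (off). Then take the black tube-cup head out of the blue rack, push its keyed shaft into the mixer's drive hub, turning it until the key slips home and the flange sits on the hub, without ramming it. Finish still gripping the head and pressing it down with the hub pushed down on its spring, so that I can tighten the set screw; leave the other things standing where they are.

Things in the scene. Friction and masses are not known exactly. Their poses are not given: they have to be found in the camera images.
- mixer: Vortex mixer, fixed: white housing 205 (x) x 150 (y) x 62 mm high with a blue band; grey control panel near its -x edge, drive hub towards its +x edge. Origin: centre of its underside on the bench; z up. The lever's pivot is at (-67, 0, 72) mm and the hub's axis at (40, 0) mm in this frame.
- mode_lever (a joint): Mode lever on the control panel, angle in rad: 0 = upright over the red mark = off; positive leans to the mixer's +y side (yellow marks, touch mode), negative to -y (green marks, continuous run); stops at +-0.9. It swings about the mixer's x axis and stays where it is left; about 2 N at the knob moves it.
- lever_knob (a point): Centre of the red ball knob, 20 mm in diameter, at the end of the mode lever, 50 mm from its pivot (8 mm steel rod below the ball). The black pivot cheeks below reach 78 mm above the bench.
- hub_mouth (a point): Centre of the top face of the aluminium drive hub (44 mm in diameter, top 98 mm above the bench when not pressed). Its vertical bore is 20.4 mm in diameter and 36 mm deep, with one keyway 8.5 mm wide reaching 15 mm from the axis all the way down. Frame: z up along the axis, x points from the axis to the keyway (red mark on the rim beside it; the black set screw is on the opposite side). It turns with the hub.
- hub (a joint): Turning angle of the hub about its vertical axis, rad, counterclockwise positive seen from above, 0 = keyway towards the mixer's +x. The motor's drag holds the hub where it is (0.15 N m).
- hub_press (a joint): How far the hub is pushed down on its spring, m: 0 = up, 0.005 = fully down at its stop. Starts to sink at about 2.5 N, about 10 N at the stop; the weight of the head does not push it down.
- head_grip (a point): The black tube-cup head, loose, about 0.16 kg, standing in a hole of the blue rack with its shaft down. This point is on its axis half-way up its round cup (34 mm in diameter, 44 mm high, 22 mm above and below this point). Under the cup is an aluminium flange 50 mm in diameter, 6 mm thick, and under that the shaft. Frame: z up along the axis, x points from the axis to the side of the key (red marks on the flange and on the cup's rim over the key).
- head_shoulder (a point): Centre of the underside of the head's flange, 28 mm below head_grip; same axes. Fully home it lies on hub_mouth. The shaft below it is 18 mm in diameter and 28 mm long, its lowest 4 mm coned to 12 mm. The key is 6 mm wide, reaches 13 mm from the axis and runs from the flange 18 mm down, so the lowest 10 mm of the shaft is a plain pilot: with the key out of line with the keyway the key stops on the hub's top face and the flange stays 18 mm above it.
- rack: Blue tube rack, fixed, 84 (x) x 160 (y) x 62 mm high, with two rows of four 32 mm holes at x = -19 and 19, y = -57, -19, 19, 57 mm. Origin: centre of its underside, z up. The head's flange rests on its top (62 mm); the head is in one end hole of the row at x = -19, the capped tube in the other.
- tube_center (a point): Bystander: capped clear tube with a blue cap standing in the rack, 33 mm across the cap, top 116 mm above the bench; this point is 55 mm above its foot. Leave it.
- bottle: Bystander: amber bottle with blue cap, 60 mm in diameter, 125 mm high, origin at the centre of its underside. Leave it.
- beaker: Bystander: glass beaker, 68 mm in diameter, 85 mm high, origin at the centre of its underside. Leave it.
- tipbox: Bystander: green box with clear lid, 98 (x) x 62 (y) x 46 mm high, origin at the centre of its underside. Leave it.
Not all that is in view belongs to the job. Of the things that look like the part that bears head_grip, the larger one is meant.

How it is judged:
By the outcome, as a careful person would: the job done as asked, in the order asked, and still so for the second after the job is handed in, while the arm keeps its last pose, push and grip.
It also fails if it takes over 61 s, if anything falls off the work surface, if the arm or the gripper's body presses on something with over 40 N, if the wrist force passes 120 N, or if a joint passes its speed limit or range.

### The arm

A 6-joint arm with a two-finger parallel gripper is mounted at the origin on the work surface. World frame = base frame: x ahead of the robot, y to its left, z up, the work surface at z = 0. Lengths are in m, angles in rad, forces in N, time in s.
With the tool pointing down it reaches from about 0.35 to 0.975 m from the base axis. Payload 4.9 kg.
Tool frame: the origin (TCP) lies between the finger pads; the fingertips stand 8 mm ahead of it and the grasp point (between the pads) lies 11 mm behind it; z points along the fingers, y is the direction in which the jaws open and shut (so a half turn about z gives the same grasp; the last joint's range is limited). The gripper opens to 85 mm and grips with 20 to 120 N. Pads are 22 mm wide; open, the fingers measure 114 mm over their backs; the gripper's body (76 mm by 85 mm) begins 54 mm behind the grasp point. The pads swing forward as they close: fully open they stand 13 mm farther back than shut.
Start: joints at [1.014, 0.053, 1.613, -0, 1.476, -0.119], TCP at [0.265, 0.566, 0.206] pointing down, gripper open.
Joint ranges: [-3.01, 3.01], [-1.01, 2.22], [0.06, 2.58], [-1.02, 4.17], [0.09, 2.62], [-3.14, 3.14]. Speed limits (rad/s): [2.57, 2.57, 3.14, 3.14, 3.14, 3.14].

### API

Orientations are given as a rotation vector (axis times angle).
In Python, from station import ctrl gives the robot as it stands. The module is installed in compiled form; this text tells all that it offers.
- The arm moves only by the shell command python3 -m creep 'ROWS' [FORCE]. ROWS is JSON, a list of rows, each an object with "hand": the opening, from 0 (shut) to 1 (fully open); "translation": the shift along the tool's x, y, z in cm, a list of three; "delta_rot": the turn, a rotation vector about the tool's x, y, z in degrees, a list of three. A call has 1 to 8 rows; each row shifts and turns the commanded pose from where the row before left it, along the tool's axes as they then stand; what a row does not reach is not made up. A row lasts 1/8 s, in which the tool goes at most 62.5 mm and 10.7 degrees, less where a joint would pass 70% of its speed; a pose out of reach is approached as far as the arm can. A call with a gripper value outside its range is refused whole. The fingers move at their own pace and stop on an object; FORCE is the grip in N (left out, the last holds). Time passes only in rows, so rows that do not move let the fingers close. It gives the time, the measured TCP pose, the force and the opening at its end, in the units of the state.
- ctrl.get_obs(): the state, without advancing time (a new reading comes with each control period).
- ctrl.get_image(name): name is "side" or "top"; returns (picture, depth): 400x640x3 uint8, red, green, blue; 400x640 float32, m along the optical axis (not along the pixel's ray), 0 where there is no reading.
- ctrl.calibration(name): a dict with "fx", "fy", "cx", "cy" (pixels), "T" (4x4, takes a point from camera to world coordinates). Camera axes: x right, y up, looking along -z (the intrinsics and any distortion apply to the point x, -y, -z); pixel columns grow to the right and rows downward; lengths in m; the calibration is good to about 2 mm. A picture is of the moment at which its call begins. calibration takes no time and is no camera call.
- ctrl.finish_job(): hands the job in, once; it reports no verdict.
The state is a dict: "t": time; "q": joint angles; "dq": joint speeds; "effort": joint torques, N m; "tool_pos": TCP position; "tool_rot": TCP orientation; "contact_force": force on the tool from outside, world axes, zero at the start; "wrist_torque": the same for the moment, N m; "opening": finger opening in m.
Only numpy, scipy, OpenCV 4.12 (cv2) and the standard library are available. Lean on these libraries where they do the work, as an engineer would, in place of code of your own. Each camera call takes 0.05 s, during which the arm holds its last target.

## Working session

There is one attempt and no reset: what is moved stays moved. The work goes in short steps, Python scripts to look and compute and a shell command to move; the robot and the scene stay as the last step left them, time stands still between calls to the robot, and variables do not carry over. Pictures are saved under pics/ and viewed, and the job is handed in when it is done.

```bash
mkdir -p pics; ls; python3 - <<'E'
from station import ctrl
import cv2,numpy as np
print(ctrl.get_obs())
for n in("side","top"):
    im,d=ctrl.get_image(n); np.savez(f"pics/{n}0.npz",im=im,d=d)
    cv2.imwrite(f"pics/{n}0.png",im[:,:,::-1]); print(n,ctrl.calibration(n))
E
```

```text
pics
{'t': 0.0, 'q': array([ 1.01394368e+00,  5.33690034e-02,  1.61434301e+00, -1.61128085e-05,
        1.47603748e+00, -1.18994716e-01]), 'dq': array([ 1.71194982e-04,  1.66739247e-03, -1.42547127e-04,  2.25054168e-03,
       -2.24787806e-03, -8.43963329e-05]), 'effort': array([-2.47220305e-04, -3.93699038e+01, -3.70168269e+01, -1.46591028e-04,
        7.42087956e-03,  8.40321434e-06]), 'tool_pos': array([0.26462376, 0.56543169, 0.20472631]), 'tool_rot': array([-0.6821498 , -3.0659205 ,  0.00320399]), 'contact_force': array([-0.59384492, -0.2214084 ,  0.97413333]), 'wrist_torque': array([-0.01158742,  0.03337152, -0.02523149]), 'opening': 0.08538973652170886}
side {'fx': 510.79222433085096, 'fy': 510.79222433085096, 'cx': 324.2842423072448, 'cy': 196.89343521541124, 'T': array([[ 0.77759967,  0.34177147, -0.52776038,  0.07213538],
       [-0.62867768,  0.43617741, -0.64382734, -0.60753189],
       [ 0.01015534,  0.83243109,  0.55403551,  0.64290958],
       [ 0.        ,  0.        ,  0.        ,  1.        ]])}
top {'fx': 512.809810624807, 'fy': 512.809810624807, 'cx': 327.19451612655666, 'cy': 202.5609763676283, 'T': array([[-0.01063242,  0.98731937, -0.15839009,  0.45207964],
       [-0.99974917, -0.01361859, -0.01777986,  0.030415  ],
       [-0.01971145,  0.15816132,  0.98721652,  1.1390886 ],
       [ 0.        ,  0.        ,  0.        ,  1.        ]])}
```

View pics/side0.png

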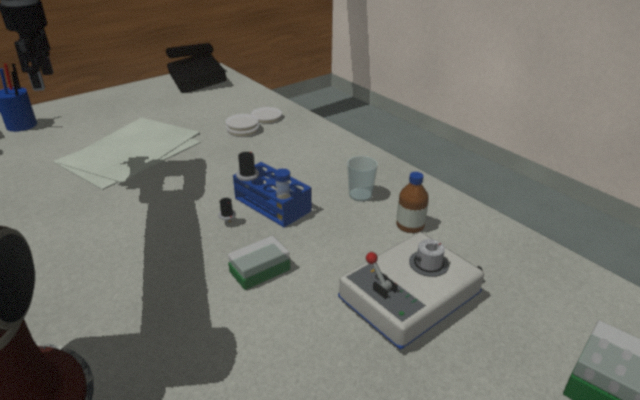

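View pics/top0.png

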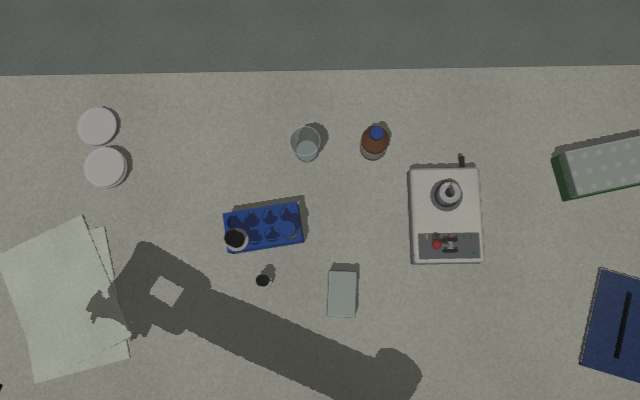

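The side view shows the red lever knob at (372,258) and the hub at (430,252). There are two black heads: the larger one in the rack at top (236,239) / side (247,165), and a small one loose on the bench at top (263,280) / side (226,208). The one in the rack fits the description (larger, shaft down in a hole at the end of a row). I'll enlarge crops to confirm.

```bash
python3 - <<'E'
import cv2,numpy as np
t=np.load("pics/top0.npz")["im"][:,:,::-1]; s=np.load("pics/side0.npz")["im"][:,:,::-1]
r=lambda a,k:cv2.resize(a,None,fx=k,fy=k,interpolation=cv2.INTER_CUBIC)
def fit(a,w,h): return cv2.resize(a,(w,h),interpolation=cv2.INTER_CUBIC)
A=fit(t[195:295,215:315],400,400);B=fit(t[160:270,390:500],400,400)
cv2.imwrite("pics/ctop.png",np.hstack([A,B]))
A=fit(s[140:230,215:315],400,360);B=fit(s[225:350,335:485],400,333)
A=A[:333]
cv2.imwrite("pics/cside.png",np.hstack([A,B]))
E
```

```text
(no output)
```

View pics/ctop.png

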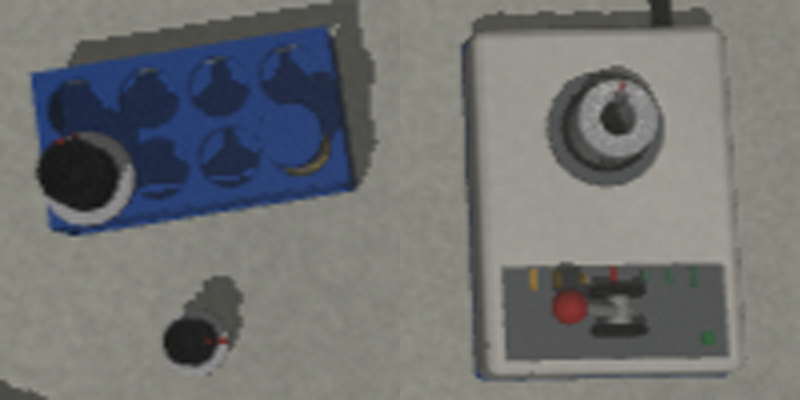

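View pics/cside.png

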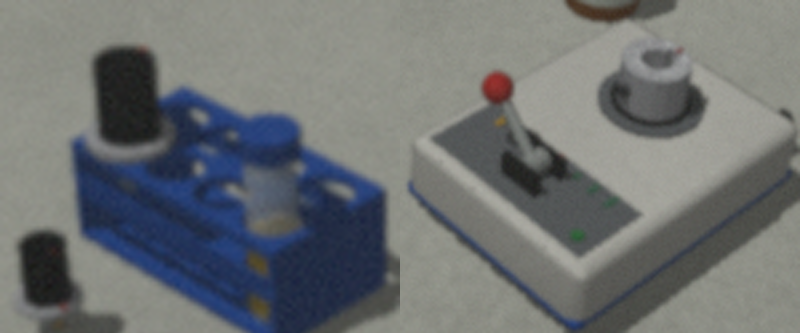

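Confirmed: the rack head is the larger one, at its +y end hole, with its red key marks in the upper left of the top view. Next I'll measure everything.

```bash
cat > h.py <<'E'
from station import ctrl
import cv2,numpy as np
from scipy.spatial.transform import Rotation as R
C={n:ctrl.calibration(n) for n in("side","top")}
def ray(n,u,v):
    c=C[n]; d=np.array([(u-c["cx"])/c["fx"],-(v-c["cy"])/c["fy"],-1.]); T=c["T"]
    return T[:3,3],T[:3,:3]@d
def onz(n,u,v,z):
    o,d=ray(n,u,v); return o+d*(z-o[2])/d[2]
def proj(n,p):
    c=C[n];T=c["T"];q=T[:3,:3].T@(np.array(p)-T[:3,3]); return np.array([c["cx"]+c["fx"]*q[0]/-q[2],c["cy"]-c["fy"]*q[1]/-q[2]])
def tri(a,b):
    o1,d1=ray("side",*a);o2,d2=ray("top",*b)
    s=np.linalg.lstsq(np.c_[d1,-d2],o2-o1,rcond=None)[0]
    p,q=o1+s[0]*d1,o2+s[1]*d2; return (p+q)/2,np.linalg.norm(p-q)
def blobs(m,amin=3):
    n,l,st,ce=cv2.connectedComponentsWithStats(m.astype(np.uint8)); 
    return [(ce[i].round(2).tolist(),st[i].tolist()) for i in range(1,n) if st[i,4]>=amin]
def redmask(im,k=1.6):
    f=im.astype(float); return (f[...,0]>k*f[...,1])&(f[...,0]>k*f[...,2])&(f[...,0]>60)
E
python3 - <<'E'
from h import *
for n in("top","side"):
    im=np.load(f"pics/{n}0.npz")["im"]
    for b in blobs(redmask(im,1.35),2): print(n,b)
im=np.load("pics/top0.npz")["im"].astype(int)
# head cup dark
m=(im.max(2)<45); m2=np.zeros_like(m); m2[220:260,215:255]=m[220:260,215:255]
print("cup top",blobs(m2,20))
# mixer white top
hsv=cv2.cvtColor(im.astype(np.uint8),cv2.COLOR_RGB2HSV)
print(im[175,420],im[175,400],im[250,420],im[200,448],im[186,448],im[238,236],im[200,230],im[215,230])
E
```

```text
top ([372.79, 143.12], [362, 131, 26, 21, 295])
top ([229.5, 230.0], [229, 230, 2, 1, 2])
top ([448.3, 235.3], [447, 233, 3, 5, 10])
top ([436.41, 243.97], [432, 240, 10, 9, 76])
top ([269.8, 279.6], [269, 279, 3, 2, 5])
side ([174.24, 37.22], [0, 0, 332, 103, 19605])
side ([182.0, 57.67], [181, 57, 3, 2, 3])
side ([177.6, 58.4], [176, 58, 4, 2, 5])
side ([29.33, 63.33], [29, 63, 2, 2, 3])
side ([328.0, 71.0], [327, 70, 3, 3, 4])
side ([0.47, 83.24], [0, 78, 3, 10, 17])
side ([125.5, 80.0], [125, 79, 2, 3, 4])
side ([122.0, 81.0], [122, 80, 1, 3, 3])
side ([264.0, 82.75], [263, 82, 3, 3, 4])
side ([65.67, 94.67], [65, 94, 2, 2, 3])
side ([68.5, 94.0], [68, 94, 2, 1, 2])
side ([412.63, 196.32], [400, 184, 27, 25, 469])
side ([399.0, 225.67], [398, 225, 3, 2, 3])
side ([406.8, 229.47], [403, 228, 8, 4, 15])
side ([416.5, 229.5], [416, 229, 2, 2, 2])
side ([412.0, 230.5], [412, 230, 1, 2, 2])
side ([414.0, 230.5], [414, 230, 1, 2, 2])
side ([371.05, 257.37], [366, 252, 11, 12, 105])
side ([46.11, 348.93], [41, 347, 12, 5, 27])
cup top [([234.05, 238.07], [225, 229, 19, 19, 259])]
[153 151 143] [137 136 127] [84 84 84] [133 132 132] [120 119 118] [30 30 30] [138 136 129] [ 34  54 100]
```

```bash
python3 - <<'E'
from h import *
k,e=tri((371.05,257.37),(436.41,243.97)); print("knob",k.round(4),e.round(4))
im=np.load("pics/top0.npz")["im"]; g=im.astype(int).sum(2)/3
# panel mask
p=np.zeros(g.shape,np.uint8); s=g[228:264,414:486]; p[228:264,414:486]=(s>70)&(s<100)
p=cv2.morphologyEx(p,cv2.MORPH_CLOSE,np.ones((9,9)))
c=max(cv2.findContours(p,0,2)[0],key=cv2.contourArea); r=cv2.minAreaRect(c); print("panel",r)
bx=np.array([onz("top",*q,0.062) for q in cv2.boxPoints(r)]); print(bx.round(4))
# white top
w=np.zeros(g.shape,np.uint8); w[160:270,405:490]=(g[160:270,405:490]>141)
w=cv2.morphologyEx(w,cv2.MORPH_OPEN,np.ones((3,3)));w=cv2.morphologyEx(w,cv2.MORPH_CLOSE,np.ones((41,41)))
c=max(cv2.findContours(w,0,2)[0],key=cv2.contourArea); r=cv2.minAreaRect(c); print("white",r)
bx=np.array([onz("top",*q,0.062) for q in cv2.boxPoints(r)]); print(bx.round(4), onz("top",*r[0],0.062))
# rack
hsv=cv2.cvtColor(im,cv2.COLOR_RGB2HSV); b=np.zeros(g.shape,np.uint8)
q=hsv[190:265,215:310]; b[190:265,215:310]=(q[...,0]>100)&(q[...,0]<130)&(q[...,1]>130)
b=cv2.morphologyEx(b,cv2.MORPH_CLOSE,np.ones((15,15)))
c=max(cv2.findContours(b,0,2)[0],key=cv2.contourArea); r=cv2.minAreaRect(c);print("rack",r)
bx=np.array([onz("top",*q,0.062) for q in cv2.boxPoints(r)]); print(bx.round(4))
print("cup",onz("top",234.05,238.07,.112))
v=np.vstack([cv2.resize(im[170:220,422:474],None,fx=11,fy=11,interpolation=cv2.INTER_CUBIC)])
h=cv2.resize(im[220:260,215:262],None,fx=11,fy=11,interpolation=cv2.INTER_CUBIC)
cv2.imwrite("pics/hub.png",v[:,:,::-1]);cv2.imwrite("pics/cup.png",h[:,:,::-1])
E
```

```text
knob [ 0.5305 -0.1688  0.1081] 0.0001
panel ((446.5, 247.5), (31.0, 65.0), 90.0)
[[ 0.5597 -0.1319  0.062 ]
 [ 0.558  -0.2677  0.062 ]
 [ 0.4935 -0.264   0.062 ]
 [ 0.495  -0.1295  0.062 ]]
white ((446.6705627441406, 215.52659606933594), (91.98160552978516, 66.38672637939453), 88.85424041748047)
[[ 0.6925 -0.1338  0.062 ]
 [ 0.6933 -0.2753  0.062 ]
 [ 0.4979 -0.268   0.062 ]
 [ 0.4967 -0.1304  0.062 ]] [ 0.59371821 -0.20191819  0.062     ]
rack ((262.169921875, 227.55325317382812), (41.40043258666992, 75.95386505126953), 80.83765411376953)
[[0.6051 0.2754 0.062 ]
 [0.629  0.1155 0.062 ]
 [0.5417 0.1017 0.062 ]
 [0.5182 0.2596 0.062 ]]
cup [0.54703985 0.23727363 0.112     ]
```

View pics/hub.png

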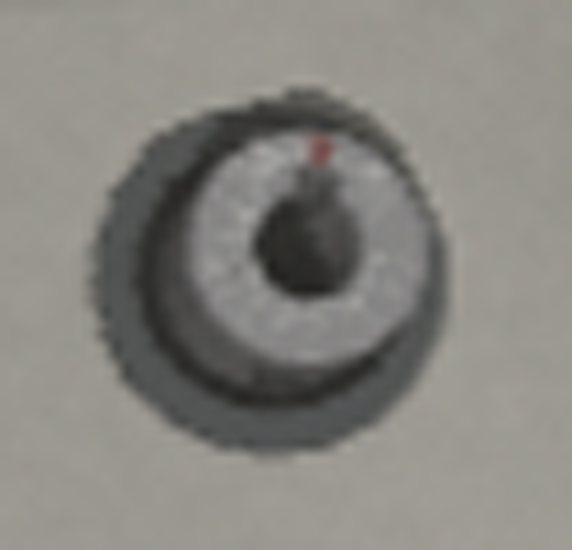

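View pics/cup.png

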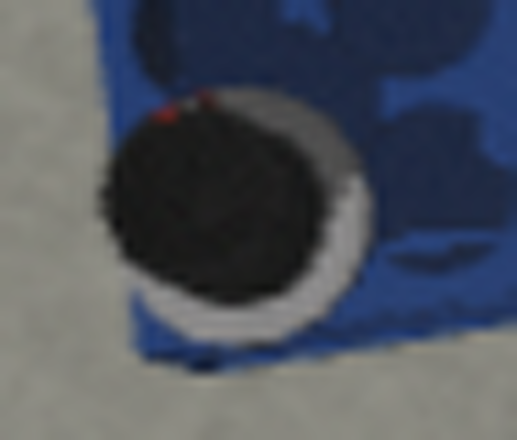

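Hub top circle is at about (449.5,192) with the keyway mark slightly right of up. On the cup, both the rim mark and the flange mark are to the upper left, about +20°. I'll fit these more precisely.

```bash
python3 - <<'E'
from h import *
im=np.load("pics/top0.npz")["im"]; g=im.astype(int).sum(2)/3; f=im.astype(float)
from scipy.optimize import least_squares
def boundary(c0,r0,th,sgn,z,rng=4):  # radial max gradient about c0
    G=cv2.GaussianBlur(g.astype(np.float32),(0,0),0.7); pts=[]
    for a in th:
        rr=np.arange(r0-rng,r0+rng,.1); u=(c0[0]+rr*np.cos(a)).astype(np.float32);v=(c0[1]-rr*np.sin(a)).astype(np.float32)
        I=cv2.remap(G,u[None],v[None],cv2.INTER_LINEAR)[0]; d=np.gradient(I)*sgn; i=d.argmax()
        if 3<i<len(rr)-4: pts.append(onz("top",u[i],v[i],z))
    return np.array(pts)
def circ(P,r):
    s=least_squares(lambda p:np.hypot(P[:,0]-p[0],P[:,1]-p[1])-r,P[:,:2].mean(0),loss="soft_l1",f_scale=.0005)
    return s.x,np.abs(s.fun).mean(), np.median(np.hypot(*(P[:,:2]-s.x).T))
th=np.deg2rad(np.arange(0,360,5))
print("hub outer",circ(boundary((449.5,192),10.7,th,-1,.098,3),.022))
print("hub bore",circ(boundary((449.5,192),4.7,np.deg2rad(np.arange(130,410,5)),1,.098,2.5),.0102))
# cup rim top: left/top side only; flange bottom/right
print("cup rim",circ(boundary((232.9,237.7),8.4,np.deg2rad(np.arange(130,230,4)),1,.112,3),.017))
fl=boundary((237.5,239.7),11.7,np.deg2rad(np.arange(235,360,4)),-1,.068,3);print("flange",circ(fl,.025))
# marks
def cen(x0,x1,y0,y1):
    s=f[y0:y1,x0:x1]; w=np.clip(s[...,0]-np.maximum(s[...,1],s[...,2])-8,0,None); yy,xx=np.mgrid[y0:y1,x0:x1]
    print(w.astype(int)); return (w*xx).sum()/w.sum(),(w*yy).sum()/w.sum()
m=cen(446,456,180,188); print("hubmark",m,onz("top",*m,.098))
m=cen(226,232,226,233); print("rimmark",m,onz("top",*m,.112))
m=cen(232,237,226,231); print("flmark",m,onz("top",*m,.068))
E
```

```text
hub outer (array([ 0.6375108 , -0.20183443]), np.float64(0.00049515584951604), np.float64(0.021827020872072923))
hub bore (array([ 0.6380988 , -0.20234242]), np.float64(0.0004024362302386649), np.float64(0.010060522660486217))
cup rim (array([0.54940321, 0.24115736]), np.float64(0.0006234608098651912), np.float64(0.01695492204364209))
flange (array([0.54940298, 0.24175289]), np.float64(0.0004934280723894321), np.float64(0.02506214733317303))
[[ 0  0  0  0  0  0  0  0  0  0]
 [ 0  0  0  0  0  0  0  0  0  0]
 [ 0  0  0  0 13 15  0  0  0  0]
 [ 0  0  0  0 19 32  4  0  0  0]
 [ 0  0  0  0 18 22  0  0  0  0]
 [ 0  0  0  0  0  0  0  0  0  0]
 [ 0  0  0  0  0  0  0  0  0  0]
 [ 0  0  0  0  0  0  0  0  0  0]]
hubmark (np.float64(450.6260162601626), np.float64(183.09756097560975)) [ 0.65619245 -0.20544817  0.098     ]
[[ 0  0  0  0  0  0]
 [ 0  0  0  0  0  0]
 [ 0  0  0  0  0  0]
 [ 0  0  0  0  0  0]
 [ 0  0  0 29 47  0]
 [ 0  0  0  0  0  0]
 [ 0  0  0  0  0  0]]
rimmark (np.float64(229.6184210526316), np.float64(230.0)) [0.56347758 0.24655212 0.112     ]
[[0 0 0 0 0]
 [0 0 0 0 0]
 [0 2 0 0 0]
 [0 3 5 0 0]
 [0 0 0 0 0]]
flmark (np.float64(233.5), np.float64(228.8)) [0.57068408 0.24765406 0.068     ]
```

```bash
python3 - <<'E'
from h import *
print(onz("top",448.3,235.3,.063))
im=np.load("pics/top0.npz")["im"]; g=im.astype(int).sum(2)/3;f=im.astype(float)
# green/yellow marks row
s=f[228:262,414:486]; print(blobs((s[...,1]>1.25*s[...,0])&(s[...,1]>1.15*s[...,2]),2), blobs((s[...,0]>1.6*s[...,2])&(s[...,1]>1.15*s[...,2]),2))
# side edges of white top: subpixel columns per row
for rows in (range(172,182),range(212,232)):
  for r in list(rows)[::4]:
    d=np.gradient(cv2.GaussianBlur(g.astype(np.float32),(0,0),.8)[r]); a=405+np.abs(d[405:420]).argmax(); b=474+np.abs(d[474:490]).argmax(); print(r,a,b)
o=ctrl.get_obs(); M=R.from_rotvec(o["tool_rot"]).as_matrix(); print(M.round(3),o["t"])
im2=cv2.resize(im[225:265,408:488],None,fx=9,fy=9,interpolation=cv2.INTER_CUBIC); cv2.imwrite("pics/panel.png",im2[:,:,::-1])
E
```

```text
[ 0.55179412 -0.20312288  0.063     ]
[([56.45, 7.73], [56, 5, 2, 6, 11]), ([43.0, 7.5], [43, 7, 1, 2, 2]), ([49.43, 7.71], [49, 6, 2, 4, 7]), ([60.38, 24.38], [59, 23, 4, 4, 13])] [([12.5, 8.5], [12, 6, 2, 6, 12]), ([19.0, 8.5], [19, 7, 1, 4, 4]), ([26.0, 8.5], [26, 8, 1, 2, 2])]
172 410 477
176 406 477
180 406 477
212 412 480
216 408 480
220 408 480
224 412 480
228 412 481
[[-0.906  0.424 -0.001]
 [ 0.424  0.906 -0.002]
 [ 0.    -0.002 -1.   ]] 0.1
```

View pics/panel.png

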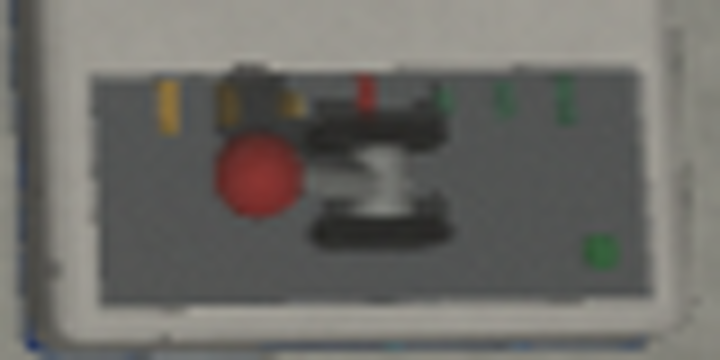

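```bash
python3 -m creep '[{"hand":1,"translation":[0,0,0],"delta_rot":[0,0,-8.4]},{"hand":1,"translation":[0,0,0],"delta_rot":[0,0,-8.4]},{"hand":1,"translation":[0,0,0],"delta_rot":[0,0,-8.3]},{"hand":1,"translation":[-3,-6,0],"delta_rot":[0,0,0]},{"hand":1,"translation":[-3,-6,0],"delta_rot":[0,0,0]}]' 20
```

```text
t: 0.72
tool_pos: [0.3209, 0.453, 0.2052]
tool_rot: [0.003, -3.141, 0.002]
contact_force: [1.7, 0.3, 0.4]
opening: 0.0854
```

```bash
python3 -m creep '[{"hand":1,"translation":[-2,-5.8,0],"delta_rot":[0,0,0]},{"hand":1,"translation":[-2,-5.8,0],"delta_rot":[0,0,0]},{"hand":1,"translation":[-2,-5.8,0],"delta_rot":[0,0,0]},{"hand":1,"translation":[-2,-5.8,0],"delta_rot":[0,0,0]},{"hand":1,"translation":[-2,-5.8,0],"delta_rot":[0,0,0]},{"hand":1,"translation":[-2,-5.8,0],"delta_rot":[0,0,0]},{"hand":1,"translation":[-2,-5.8,0],"delta_rot":[0,0,0]},{"hand":1,"translation":[-2,-5.8,0],"delta_rot":[0,0,0]}]'; python3 -m creep '[{"hand":1,"translation":[-1.7,-5.8,0],"delta_rot":[0,0,0]},{"hand":1,"translation":[-1.7,-5.8,0],"delta_rot":[0,0,0]},{"hand":1,"translation":[-1.5,-5.8,0],"delta_rot":[0,0,0]},{"hand":1,"translation":[0,0,2],"delta_rot":[0,0,0]},{"hand":1,"translation":[0,0,2],"delta_rot":[0,0,0]},{"hand":1,"translation":[0,0,0],"delta_rot":[0,0,0]}]'
```

```text
t: 1.72
tool_pos: [0.4811, -0.0116, 0.2057]
tool_rot: [-0.0, 3.141, 0.0]
contact_force: [0.1, -0.2, 0.6]
opening: 0.0851
t: 2.48
tool_pos: [0.528, -0.1814, 0.1624]
tool_rot: [0.003, -3.136, -0.005]
contact_force: [0.2, 0.8, -0.1]
opening: 0.0855
```

```bash
python3 - <<'E'
from h import *
im,d=ctrl.get_image("side"); c=cv2.resize(im[150:350,300:500],(600,600),interpolation=cv2.INTER_CUBIC)
cv2.imwrite("pics/s1.png",c[:,:,::-1])
for i in range(2):print(ctrl.get_obs()["tool_pos"])
E
```

```text
[ 0.52895859 -0.18184611  0.164169  ]
[ 0.52895859 -0.18184611  0.164169  ]
```

View pics/s1.png

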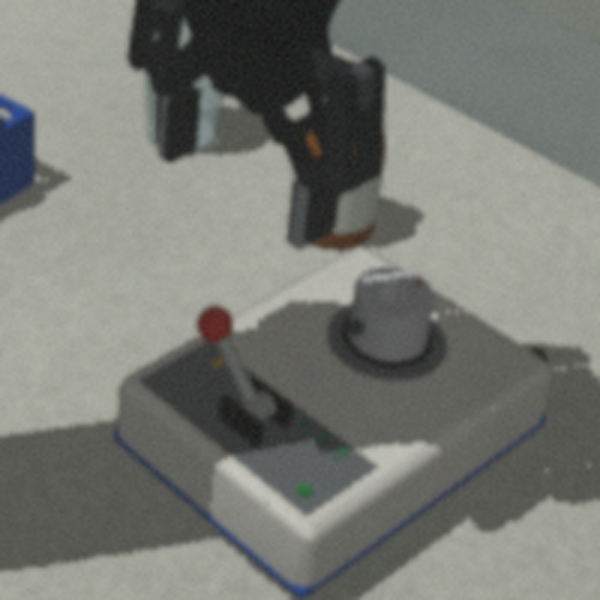

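```bash
python3 -m creep '[{"hand":1,"translation":[0,0,2],"delta_rot":[0,0,0]},{"hand":1,"translation":[0,0,2],"delta_rot":[0,0,0]},{"hand":1,"translation":[0,0,1.5],"delta_rot":[0,0,0]},{"hand":1,"translation":[0,0,1.3],"delta_rot":[0,0,0]},{"hand":1,"translation":[0,0,0],"delta_rot":[0,0,0]}]'
```

```text
t: 3.15
tool_pos: [0.5291, -0.1833, 0.0963]
tool_rot: [0.0, -3.139, -0.002]
contact_force: [-0.5, 0.5, -0.1]
opening: 0.0857
```

```bash
python3 -m creep '[{"hand":0.8,"translation":[0,0,0],"delta_rot":[0,0,0]},{"hand":0.6,"translation":[0,0,0],"delta_rot":[0,0,0]},{"hand":0.5,"translation":[0,0,0],"delta_rot":[0,0,0]},{"hand":0.4,"translation":[0,0,0],"delta_rot":[0,0,0]},{"hand":0.33,"translation":[0,0,0],"delta_rot":[0,0,0]},{"hand":0.28,"translation":[0,0,0],"delta_rot":[0,0,0]}]' 20;  python3 - <<'E'
from h import *
im,d=ctrl.get_image("side"); c=cv2.resize(im[150:350,300:500],(600,600),interpolation=cv2.INTER_CUBIC)
cv2.imwrite("pics/s2.png",c[:,:,::-1])
E
```

```text
t: 3.9
tool_pos: [0.5301, -0.1837, 0.098]
tool_rot: [-0.0, 3.142, -0.0]
contact_force: [0.2, 0.1, 0.3]
opening: 0.0239
```

View pics/s2.png

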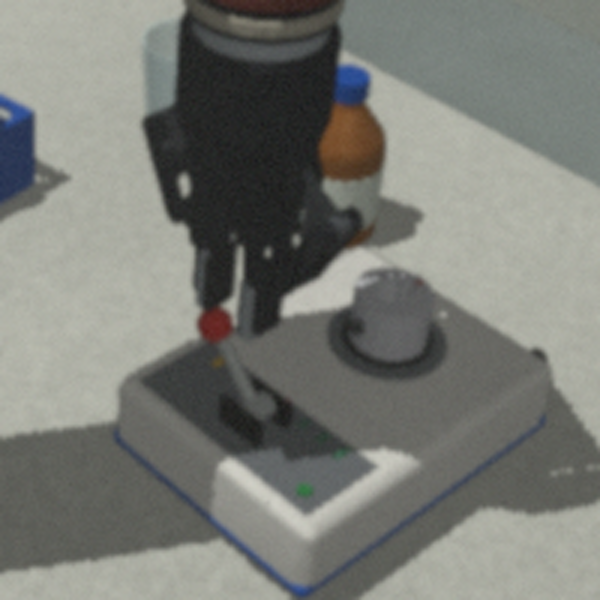

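```bash
python3 - <<'E'
from h import *
for p in [(.530,-.1837,.090),(.530,-.1717,.092),(.530,-.1957,.092),(.5305,-.1688,.1081)]:
    q=proj("side",p); print(p,q.round(1),((q-[300,150])*3).round(0))
im,d=ctrl.get_image("top"); c=cv2.resize(im[160:270,390:500],(600,600),interpolation=cv2.INTER_CUBIC)
cv2.imwrite("pics/t2.png",c[:,:,::-1])
ims,ds=ctrl.get_image("side"); z=ds[257,371]; print("knob depth",z)
def pt(u,v,z):
    c=C["side"];return (c["T"]@np.array([(u-c["cx"])/c["fx"]*z,-(v-c["cy"])/c["fy"]*z,-z,1]))[:3]
print(pt(371,257,z)); 
for u,v in((370,248),(385,258)): print(pt(u,v,ds[v,u]))
E
```

```text
(0.53, -0.1837, 0.09) [376.5 270.9] [230. 363.]
(0.53, -0.1717, 0.092) [371.5 266. ] [214. 348.]
(0.53, -0.1957, 0.092) [381.9 273.9] [246. 372.]
(0.5305, -0.1688, 0.1081) [371.1 257.4] [213. 322.]
knob depth 0.8138941
[ 0.52682571 -0.17209556  0.11301441]
[ 0.52288554 -0.1721814   0.133527  ]
[ 0.52381865 -0.20449042  0.13422328]
```

View pics/t2.png

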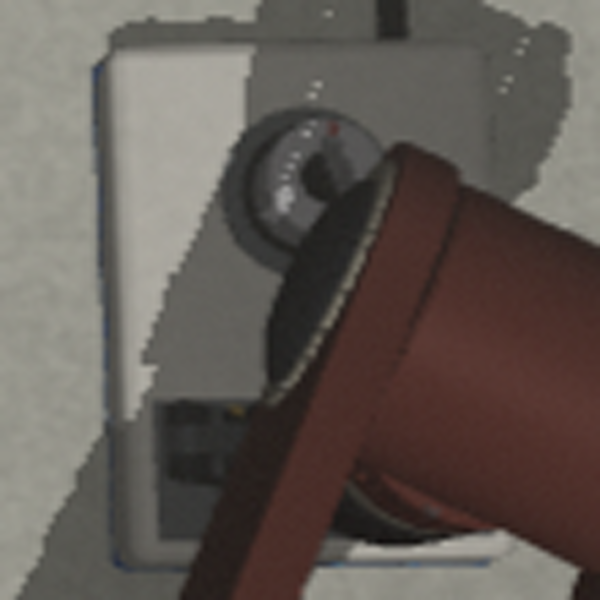

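```bash
python3 - <<'E'
from h import *
ims,ds=ctrl.get_image("side")
def pt(u,v,z):
    c=C["side"];return (c["T"]@np.array([(u-c["cx"])/c["fx"]*z,-(v-c["cy"])/c["fy"]*z,-z,1]))[:3]
for u in (369,373,383,386,389):
    for v in range(244,268,3): print(u,v,ims[v,u],pt(u,v,ds[v,u]).round(3))
o=ctrl.get_obs();print(o["tool_pos"],o["q"])
c=cv2.resize(ims[225:285,345:415],(700,600),interpolation=cv2.INTER_NEAREST); cv2.imwrite("pics/s3.png",c[:,:,::-1])
E
```

```text
369 244 [40 40 39] [ 0.52  -0.172  0.143]
369 247 [35 35 34] [ 0.521 -0.171  0.136]
369 250 [42 42 41] [ 0.523 -0.171  0.129]
369 253 [62 41 39] [ 0.523 -0.171  0.123]
369 256 [98 41 41] [ 0.526 -0.168  0.113]
369 259 [99 39 36] [ 0.523 -0.172  0.11 ]
369 262 [91 44 41] [ 0.524 -0.171  0.104]
369 265 [63 60 60] [ 0.553 -0.144  0.063]
373 244 [35 34 33] [ 0.529 -0.172  0.139]
373 247 [37 36 35] [ 0.531 -0.171  0.131]
373 250 [57 57 54] [ 0.529 -0.173  0.127]
373 253 [95 58 53] [ 0.532 -0.171  0.117]
373 256 [101  40  37] [ 0.529 -0.174  0.115]
373 259 [102  40  37] [ 0.528 -0.176  0.111]
373 262 [93 46 43] [ 0.528 -0.177  0.105]
373 265 [83 84 81] [ 0.527 -0.178  0.1  ]
383 244 [39 40 41] [ 0.518 -0.203  0.163]
383 247 [73 75 76] [ 0.519 -0.203  0.157]
383 250 [76 80 79] [ 0.519 -0.203  0.151]
383 253 [69 71 72] [ 0.522 -0.201  0.143]
383 256 [70 72 72] [ 0.522 -0.201  0.137]
383 259 [68 69 70] [ 0.524 -0.201  0.13 ]
383 262 [82 85 84] [ 0.523 -0.202  0.125]
383 265 [98 98 94] [ 0.572 -0.159  0.063]
386 244 [32 36 33] [ 0.518 -0.209  0.167]
386 247 [36 38 39] [ 0.522 -0.206  0.157]
386 250 [39 37 37] [ 0.522 -0.206  0.152]
386 253 [36 39 38] [ 0.521 -0.208  0.148]
386 256 [36 39 35] [ 0.523 -0.206  0.14 ]
386 259 [41 40 39] [ 0.523 -0.207  0.135]
386 262 [84 82 78] [ 0.582 -0.156  0.062]
386 265 [101 102  97] [ 0.577 -0.161  0.061]
389 244 [37 38 36] [ 0.523 -0.21   0.165]
389 247 [33 34 36] [ 0.525 -0.21   0.159]
389 250 [36 35 37] [ 0.525 -0.21   0.153]
389 253 [35 33 33] [ 0.527 -0.209  0.145]
389 256 [37 38 37] [ 0.528 -0.208  0.138]
389 259 [53 54 53] [ 0.528 -0.209  0.133]
389 262 [102 101  96] [ 0.587 -0.158  0.061]
389 265 [102 103  97] [ 0.58  -0.165  0.062]
[ 0.53003492 -0.18368821  0.09798018] [-4.66251510e-01 -7.34963705e-03  1.86008714e+00 -3.00742888e-05
  1.28893925e+00 -2.03731334e+00]
```

View pics/s3.png

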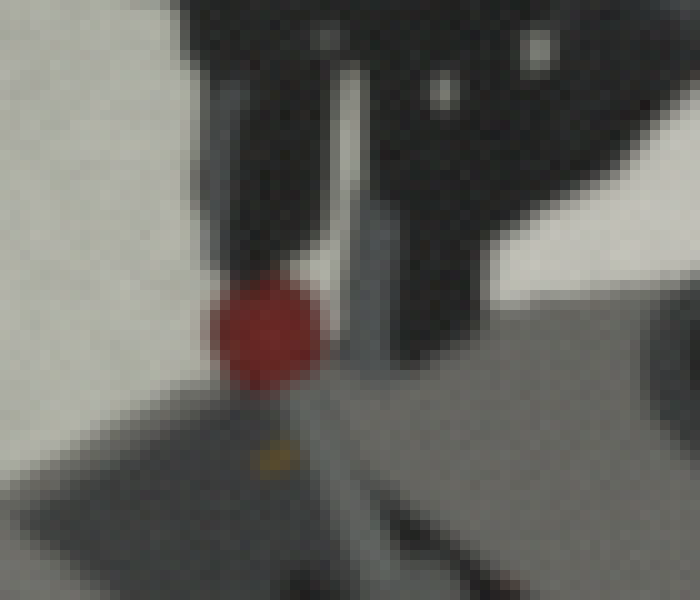

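```bash
python3 - <<'E'
from h import *
for u,v in((356.7,201),(403,231),(399,232)):
    o,d=ray("side",u,v); 
    for x in (.52,.53): s=(x-o[0])/d[0]; print(u,v,(o+s*d).round(4))
E
```

```text
356.7 201 [ 0.52   -0.1393  0.2062]
356.7 201 [ 0.53   -0.1289  0.1964]
403 231 [ 0.52   -0.2363  0.207 ]
403 231 [ 0.53   -0.228   0.1973]
399 232 [ 0.52   -0.2293  0.201 ]
399 232 [ 0.53   -0.2209  0.1912]
```

```bash
python3 - <<'E'
from h import *
for z in (.197,.21,.24): print(z,proj("side",(.2646+.018,.5654+.0386,z)).round(1),proj("side",(.2646-.018,.5654-.0386,z)).round(1))
s=np.load("pics/side0.npz")["im"]; c=cv2.resize(s[40:110,0:90],(720,560),interpolation=cv2.INTER_CUBIC); cv2.imwrite("pics/s0t.png",c[:,:,::-1])
E
```

```text
0.197 [53.9 94. ] [ 46.3 109.4]
0.21 [52.2 88.5] [ 44.5 103.6]
0.24 [48.3 75.4] [40.2 89.9]
```

View pics/s0t.png

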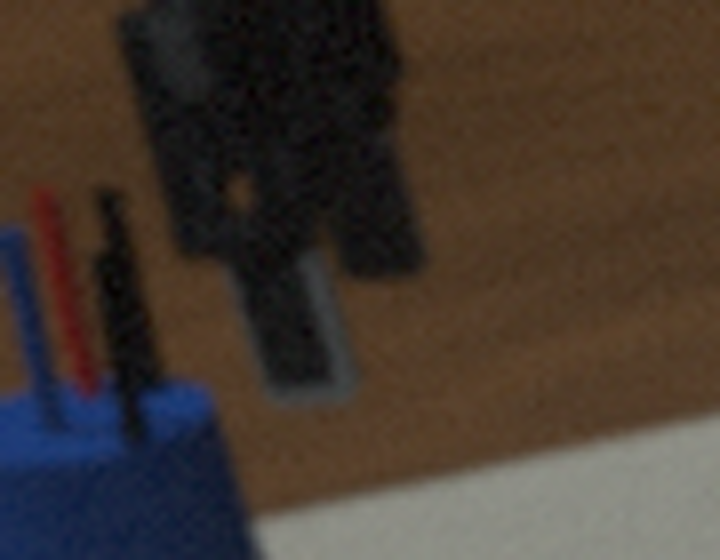

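The reported TCP z turns out about 30 mm below where the camera sees the fingertips. This holds in three views at different places, so I'll allow for it. The fingers closed above the knob without touching it. Next: reopen, go lower and close again.

```bash
python3 -m creep '[{"hand":1,"translation":[0,0,0],"delta_rot":[0,0,0]},{"hand":1,"translation":[0,0,0],"delta_rot":[0,0,0]},{"hand":1,"translation":[0,0,0],"delta_rot":[0,0,0]},{"hand":1,"translation":[0,0,0],"delta_rot":[0,0,0]},{"hand":1,"translation":[0,0,1.5],"delta_rot":[0,0,0]},{"hand":1,"translation":[0,0,1.5],"delta_rot":[0,0,0]},{"hand":1,"translation":[0,0,0],"delta_rot":[0,0,0]}]';python3 - <<'E'
from h import *
im,d=ctrl.get_image("side"); c=cv2.resize(im[150:350,300:500],(600,600),interpolation=cv2.INTER_CUBIC)
cv2.imwrite("pics/s4.png",c[:,:,::-1])
E
```

```text
t: 4.97
tool_pos: [0.5283, -0.1828, 0.0652]
tool_rot: [0.0, -3.137, -0.003]
contact_force: [-0.8, -0.2, -0.1]
opening: 0.0853
```

View pics/s4.png

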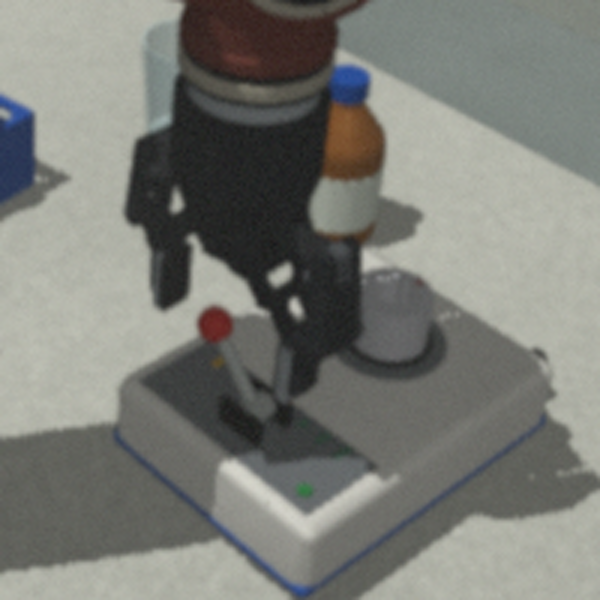

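```bash
python3 -m creep '[{"hand":0.7,"translation":[0,0,0],"delta_rot":[0,0,0]},{"hand":0.5,"translation":[0,0,0],"delta_rot":[0,0,0]},{"hand":0.4,"translation":[0,0,0],"delta_rot":[0,0,0]},{"hand":0.33,"translation":[0,0,0],"delta_rot":[0,0,0]},{"hand":0.28,"translation":[0,0,0],"delta_rot":[0,0,0]},{"hand":0.27,"translation":[0,0,0],"delta_rot":[0,0,0]}]' 20;python3 - <<'E'
from h import *
im,d=ctrl.get_image("side"); c=cv2.resize(im[150:350,300:500],(600,600),interpolation=cv2.INTER_CUBIC)
cv2.imwrite("pics/s5.png",c[:,:,::-1])
E
```

```text
t: 5.78
tool_pos: [0.5319, -0.1821, 0.0709]
tool_rot: [-0.001, 3.138, 0.004]
contact_force: [-2.0, 7.8, 9.7]
opening: 0.0238
```

View pics/s5.png

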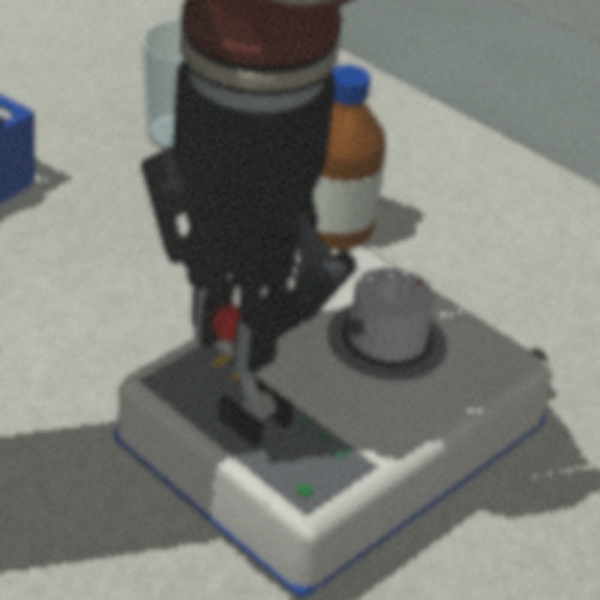

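```bash
python3 -m creep '[{"hand":0.29,"translation":[0,0,-0.7],"delta_rot":[0,0,0]},{"hand":0.29,"translation":[0,-0.5,-0.6],"delta_rot":[0,0,0]},{"hand":0.29,"translation":[0,-0.5,-0.1],"delta_rot":[0,0,0]},{"hand":0.29,"translation":[0,-0.5,0],"delta_rot":[0,0,0]},{"hand":0.29,"translation":[0,-0.5,0],"delta_rot":[0,0,0]},{"hand":0.28,"translation":[0,0,0],"delta_rot":[0,0,0]}]' 20;python3 - <<'E'
from h import *
im,d=ctrl.get_image("side"); c=cv2.resize(im[150:350,300:500],(600,600),interpolation=cv2.INTER_CUBIC)
cv2.imwrite("pics/s6.png",c[:,:,::-1])
E
```

```text
t: 6.58
tool_pos: [0.53, -0.2046, 0.0818]
tool_rot: [-0.0, -3.142, 0.002]
contact_force: [-0.4, 0.2, 0.2]
opening: 0.0239
```

View pics/s6.png

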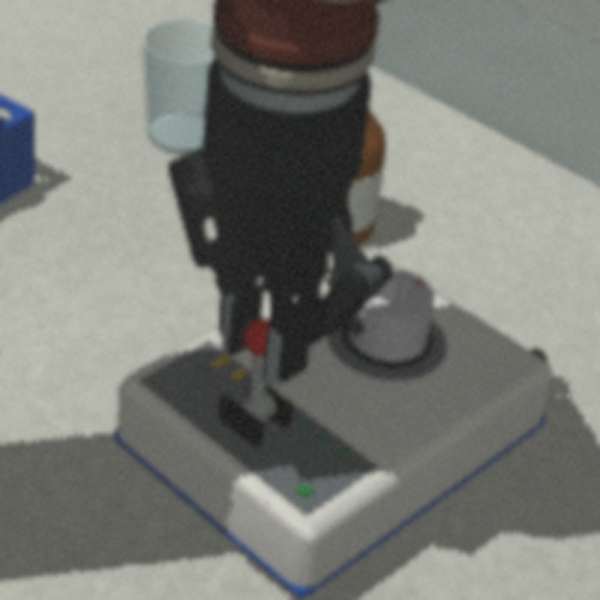

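```bash
python3 -m creep '[{"hand":0.22,"translation":[0,0,0],"delta_rot":[0,0,0]},{"hand":0.2,"translation":[0,0,0],"delta_rot":[0,0,0]},{"hand":0.2,"translation":[0,0,0],"delta_rot":[0,0,0]}]' 20;python3 -m creep '[{"hand":0.4,"translation":[0,0,0],"delta_rot":[0,0,0]},{"hand":0.6,"translation":[0,0,0],"delta_rot":[0,0,0]},{"hand":0.8,"translation":[0,0,0],"delta_rot":[0,0,0]},{"hand":1,"translation":[0,0,0],"delta_rot":[0,0,0]},{"hand":1,"translation":[0,0,-2],"delta_rot":[0,0,0]},{"hand":1,"translation":[0,0,-5],"delta_rot":[0,0,0]},{"hand":1,"translation":[0,2,-5],"delta_rot":[0,0,0]},{"hand":1,"translation":[0,5,0],"delta_rot":[0,0,0]}]' 20; python3 -m creep '[{"hand":1,"translation":[0,6,0],"delta_rot":[0,0,0]},{"hand":1,"translation":[0,6,0],"delta_rot":[0,0,0]},{"hand":1,"translation":[0,6,0],"delta_rot":[0,0,0]}]'; python3 - <<'E'
from h import *
for n in("side","top"):
    im,d=ctrl.get_image(n); np.savez(f"pics/{n}1.npz",im=im,d=d); print(n,[b for b in blobs(redmask(im,1.5),20) if 350<b[0][0]<480])
    c=im[150:350,300:500] if n=="side" else im[150:280,380:510]
    cv2.imwrite(f"pics/{n}7.png",cv2.resize(c,(600,600),interpolation=cv2.INTER_CUBIC)[:,:,::-1])
E
```

```text
t: 7.0
tool_pos: [0.5299, -0.204, 0.0818]
tool_rot: [0.001, -3.141, 0.001]
contact_force: [-0.2, -0.5, -0.4]
opening: 0.0184
t: 8.0
tool_pos: [0.5335, -0.1356, 0.2103]
tool_rot: [0.005, 3.13, -0.008]
contact_force: [0.7, -0.5, -0.3]
opening: 0.0852
t: 8.38
tool_pos: [0.5302, 0.0481, 0.2041]
tool_rot: [0.0, 3.139, -0.0]
contact_force: [1.1, 0.6, 0.3]
opening: 0.0855
side [([407.76, 195.68], [401, 189, 14, 14, 50]), ([387.49, 262.17], [382, 257, 12, 12, 107])]
top [([455.41, 243.08], [451, 239, 10, 9, 76])]
```

View pics/side7.png

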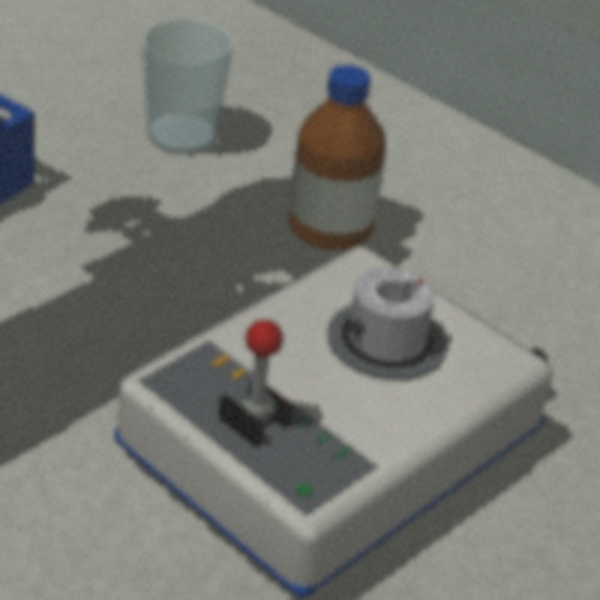

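View pics/top7.png

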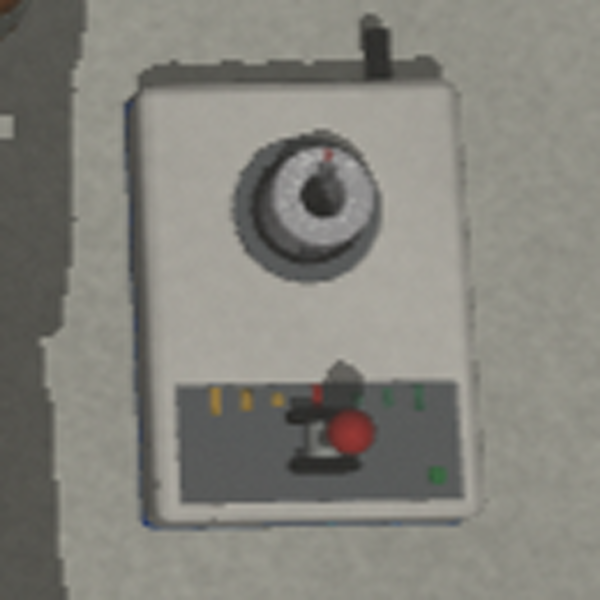

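```bash
python3 - <<'E'
from h import *
k,e=tri((387.49,262.17),(455.41,243.08)); print("knob",k.round(4),e.round(4))
im=np.load("pics/top1.npz")["im"];f=im.astype(float)
s=f[225:265,414:490]
w=np.clip(s[...,0]-np.maximum(s[...,1],s[...,2])-12,0,None)[:14,25:42]; yy,xx=np.mgrid[225:239,439:456]
w[:, :]=w*(xx<451.5)
m=((w*xx).sum()/w.sum(),(w*yy).sum()/w.sum()); print("red",m,onz("top",*m,.0625))
sp=s.copy()
for nm,msk in(("g",(s[...,1]>1.2*s[...,0])&(s[...,1]>1.15*s[...,2])),("y",(s[...,0]>1.5*s[...,2])&(s[...,1]>1.2*s[...,2]))):
    for b in blobs(msk,3):
        u=b[0][0]+414;v=b[0][1]+225; print(nm,round(u,1),round(v,1),b[1][4],onz("top",u,v,.0625).round(4))
E
```

```text
knob [ 0.531  -0.2038  0.1215] 0.0004
red (np.float64(447.4467005076142), np.float64(235.09390862944161)) [ 0.55229544 -0.20147213  0.0625    ]
g 463.6 235.3 7 [ 0.5515 -0.2351  0.0625]
g 470.4 235.8 10 [ 0.5502 -0.2492  0.0625]
g 474.5 252.5 16 [ 0.5153 -0.2558  0.0625]
y 426.5 236.5 12 [ 0.5499 -0.1576  0.0625]
y 432.9 236.4 12 [ 0.5499 -0.171   0.0625]
y 439.5 236.0 6 [ 0.5506 -0.1848  0.0625]
```

Lever is upright: the knob is at y=-0.2038 against the mark's centre line at -0.203, and z=0.1215, so about 0.02 rad off. Next is the head.

```bash
python3 -m creep '[{"hand":1,"translation":[-0.5,5,0],"delta_rot":[0,0,0]},{"hand":1,"translation":[-0.5,5,0],"delta_rot":[0,0,0]},{"hand":1,"translation":[-0.5,5,0],"delta_rot":[0,0,0]},{"hand":1,"translation":[-0.4,4.3,0],"delta_rot":[0,0,0]},{"hand":1,"translation":[0,0,4],"delta_rot":[0,0,0]},{"hand":1,"translation":[0,0,3],"delta_rot":[0,0,0]},{"hand":1,"translation":[0,0,0],"delta_rot":[0,0,0]}]';python3 - <<'E'
from h import *
im,d=ctrl.get_image("side"); c=cv2.resize(im[90:240,180:340],(640,600),interpolation=cv2.INTER_CUBIC)
cv2.imwrite("pics/s8.png",c[:,:,::-1])
E
```

```text
t: 9.35
tool_pos: [0.5475, 0.2383, 0.1299]
tool_rot: [-0.0, -3.137, 0.003]
contact_force: [0.0, -0.3, -0.4]
opening: 0.0854
```

View pics/s8.png

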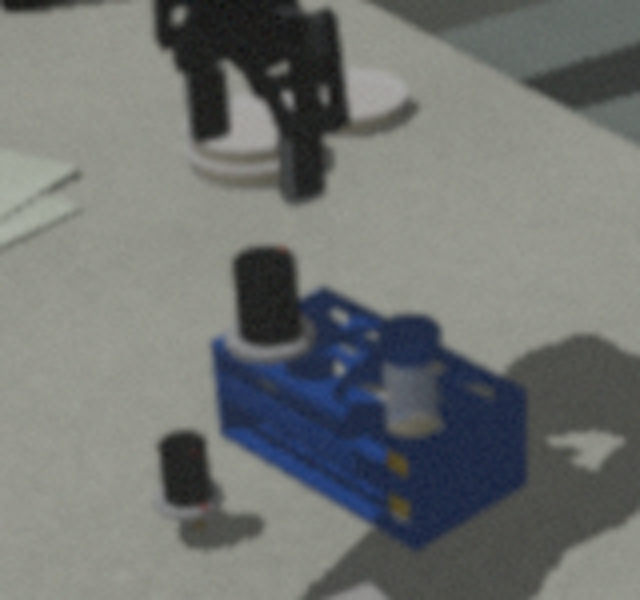

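```bash
python3 -m creep '[{"hand":1,"translation":[-0.2,0.3,2],"delta_rot":[0,0,0]},{"hand":1,"translation":[0,0,2],"delta_rot":[0,0,0]},{"hand":1,"translation":[0,0,2],"delta_rot":[0,0,0]},{"hand":1,"translation":[0,0,1],"delta_rot":[0,0,0]},{"hand":1,"translation":[0,0,0],"delta_rot":[0,0,0]}]';python3 - <<'E'
from h import *
im,d=ctrl.get_image("side"); c=cv2.resize(im[90:240,180:340],(640,600),interpolation=cv2.INTER_CUBIC)
cv2.imwrite("pics/s9.png",c[:,:,::-1])
E
```

```text
t: 10.02
tool_pos: [0.55, 0.242, 0.0605]
tool_rot: [0.001, -3.139, 0.001]
contact_force: [-0.1, 0.5, 0.0]
opening: 0.0853
```

View pics/s9.png

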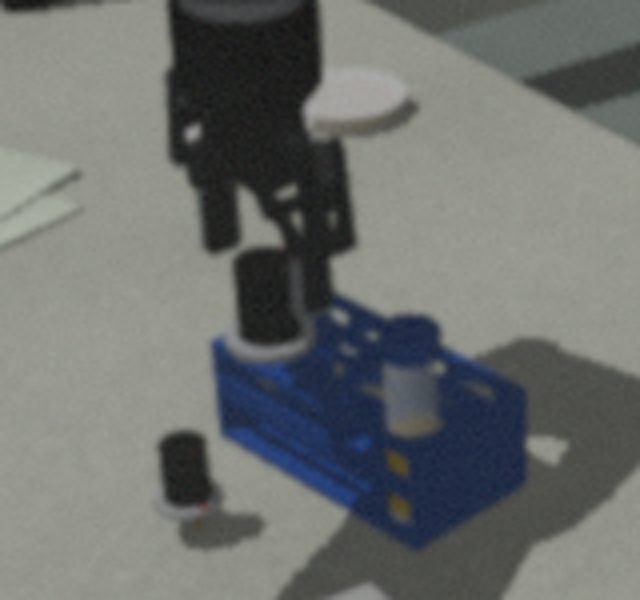

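```bash
python3 -m creep '[{"hand":1,"translation":[0,0,1.2],"delta_rot":[0,0,0]},{"hand":0.7,"translation":[0,0,0],"delta_rot":[0,0,0]},{"hand":0.5,"translation":[0,0,0],"delta_rot":[0,0,0]},{"hand":0.42,"translation":[0,0,0],"delta_rot":[0,0,0]},{"hand":0.35,"translation":[0,0,0],"delta_rot":[0,0,0]},{"hand":0.3,"translation":[0,0,0],"delta_rot":[0,0,0]},{"hand":0.2,"translation":[0,0,0],"delta_rot":[0,0,0]},{"hand":0.2,"translation":[0,0,0],"delta_rot":[0,0,0]}]' 50;python3 - <<'E'
from h import *
im,d=ctrl.get_image("side"); c=cv2.resize(im[90:240,180:340],(640,600),interpolation=cv2.INTER_CUBIC)
cv2.imwrite("pics/s10.png",c[:,:,::-1])
E
```

```text
t: 11.08
tool_pos: [0.5514, 0.2425, 0.0506]
tool_rot: [-0.001, 3.141, 0.001]
contact_force: [-0.1, -0.3, 3.6]
opening: 0.0328
```

View pics/s10.png

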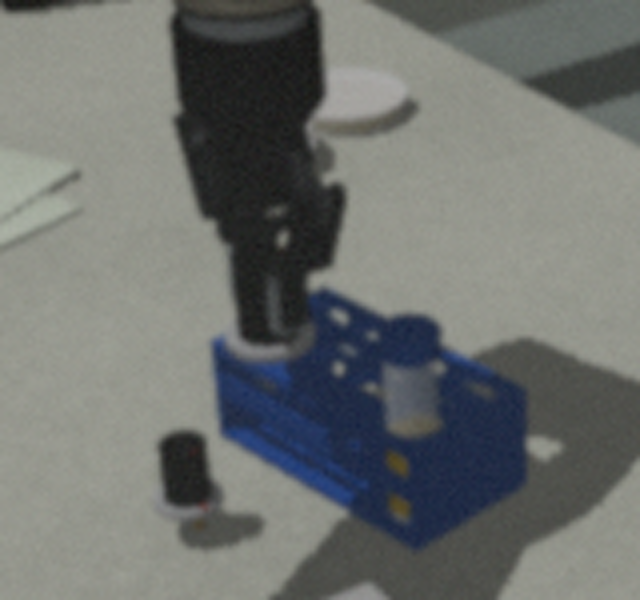

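```bash
python3 -m creep '[{"hand":0.2,"translation":[0,0,-1],"delta_rot":[0,0,0]},{"hand":0.2,"translation":[0,0,-2],"delta_rot":[0,0,0]},{"hand":0.2,"translation":[0,0,-3],"delta_rot":[0,0,0]},{"hand":0.2,"translation":[0,0,-4],"delta_rot":[0,0,0]},{"hand":0.2,"translation":[0,0,-4],"delta_rot":[0,0,0]},{"hand":0.2,"translation":[0,0,0],"delta_rot":[0,0,0]}]' 50;python3 - <<'E'
from h import *
for n in("side","top"):
    im,d=ctrl.get_image(n); np.savez(f"pics/{n}2.npz",im=im,d=d)
c=cv2.resize(np.load("pics/side2.npz")["im"][60:210,180:340],(640,600),interpolation=cv2.INTER_CUBIC)
cv2.imwrite("pics/s11.png",c[:,:,::-1])
E
```

```text
t: 11.88
tool_pos: [0.5536, 0.2431, 0.1961]
tool_rot: [-0.001, 3.132, 0.004]
contact_force: [0.6, 0.6, -0.9]
opening: 0.0331
```

View pics/s11.png

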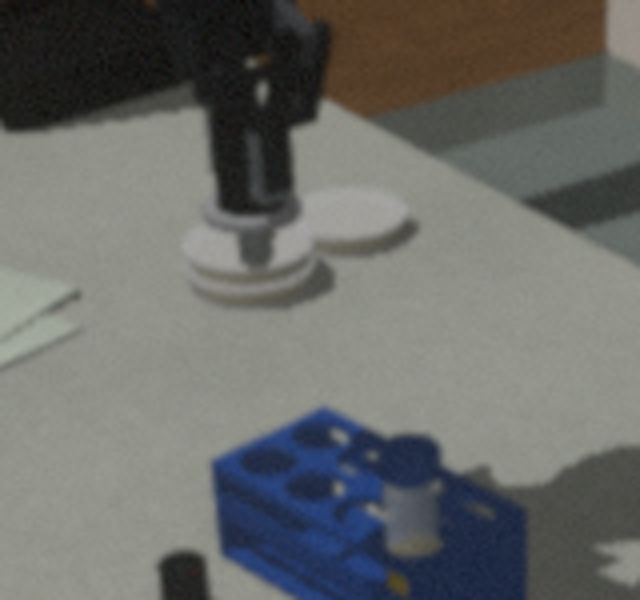

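```bash
python3 -m creep '[{"hand":0.2,"translation":[-1.1,-5.5,0],"delta_rot":[0,0,0]},{"hand":0.2,"translation":[-1.1,-5.5,0],"delta_rot":[0,0,0]},{"hand":0.2,"translation":[-1.1,-5.5,0],"delta_rot":[0,0,0]},{"hand":0.2,"translation":[-1.1,-5.5,0],"delta_rot":[0,0,0]},{"hand":0.2,"translation":[-1.1,-5.5,0],"delta_rot":[0,0,0]},{"hand":0.2,"translation":[-1.1,-5.5,0],"delta_rot":[0,0,0]},{"hand":0.2,"translation":[-1.1,-5.5,0],"delta_rot":[0,0,0]},{"hand":0.2,"translation":[-1.1,-5.5,0],"delta_rot":[0,0,0]}]' 50;python3 -m creep '[{"hand":0.2,"translation":[0,-0.4,1],"delta_rot":[0,0,9.3]},{"hand":0.2,"translation":[0,0,0.5],"delta_rot":[0,0,9.3]},{"hand":0.2,"translation":[0,0,0.5],"delta_rot":[0,0,9.4]},{"hand":0.2,"translation":[0,0,0.5],"delta_rot":[0,0,0]},{"hand":0.2,"translation":[0,0,0],"delta_rot":[0,0,0]},{"hand":0.2,"translation":[0,0,0],"delta_rot":[0,0,0]}]'; python3 - <<'E'
from h import *
for n in("side","top"):
    im,d=ctrl.get_image(n); np.savez(f"pics/{n}3.npz",im=im,d=d)
    c=im[150:350,300:500] if n=="side" else im[150:280,380:510]
    cv2.imwrite(f"pics/{n}12.png",cv2.resize(c,(600,600),interpolation=cv2.INTER_CUBIC)[:,:,::-1])
o=ctrl.get_obs();print(o["tool_pos"],R.from_rotvec(o["tool_rot"]).as_matrix().round(3))
E
```

```text
t: 12.98
tool_pos: [0.6379, -0.1989, 0.1871]
tool_rot: [0.0, -3.138, -0.003]
contact_force: [0.5, 0.1, -1.5]
opening: 0.0331
t: 13.72
tool_pos: [0.6389, -0.2015, 0.1647]
tool_rot: [-0.757, -3.048, -0.0]
contact_force: [1.1, 0.3, -0.6]
opening: 0.0327
[ 0.63922445 -0.20166594  0.16529007] [[-0.883  0.469  0.   ]
 [ 0.469  0.883 -0.   ]
 [-0.     0.    -1.   ]]
```

View pics/side12.png

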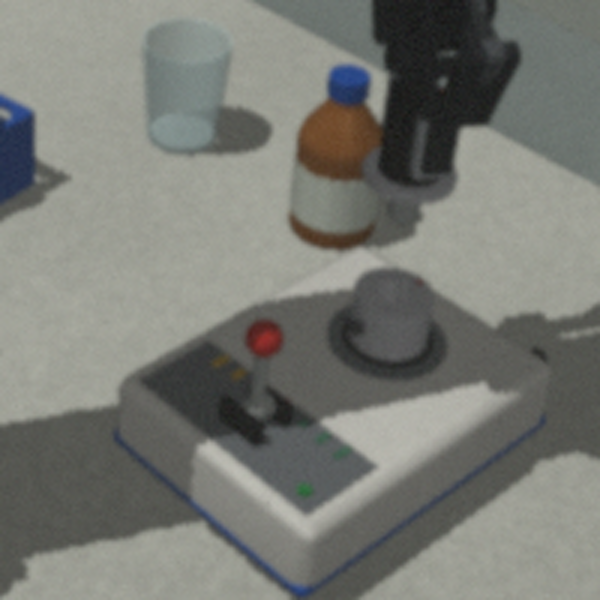

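View pics/top12.png

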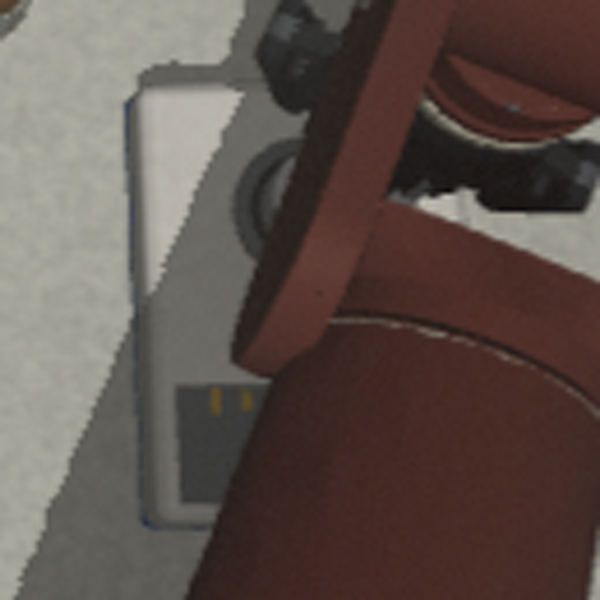

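```bash
python3 - <<'E'
from h import *
def circ(c,r,n=72): 
    a=np.linspace(0,2*np.pi,n);return np.array([proj("side",(c[0]+r*np.cos(t),c[1]+r*np.sin(t),c[2])) for t in a])
im=np.load("pics/side3.npz")["im"]; big=cv2.resize(im[150:300,370:490],(720,900)[0:2],interpolation=cv2.INTER_CUBIC) if 0 else cv2.resize(im[185:285,400:500],(600,600),interpolation=cv2.INTER_CUBIC)
raw=big.copy()
def dr(c,r,col):
    P=((circ(c,r)-[400,185]+.5)*6-.5).astype(int); cv2.polylines(big,[P],True,col,1)
sh=.1653+.0114
dr((.6378,-.2021,sh+.006),.025,(255,255,0)); dr((.6378,-.2021,sh),.025,(0,255,255)); dr((.6378,-.2021,sh-.024),.009,(255,0,255))
dr((.6378,-.2021,.098),.022,(0,255,0)); 
cv2.imwrite("pics/o1.png",big[:,:,::-1])
E
```

```text
(no output)
```

View pics/o1.png

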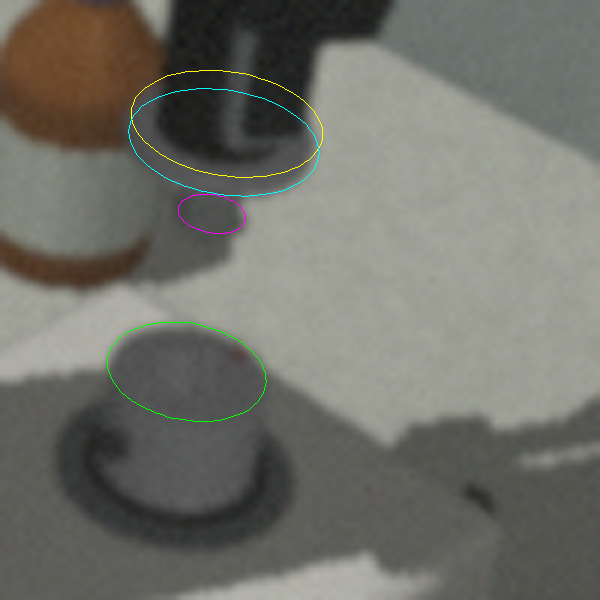

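```bash
python3 -m creep '[{"hand":0.2,"translation":[-0.05,-0.1,2],"delta_rot":[0,0,0]},{"hand":0.2,"translation":[0,0,1.5],"delta_rot":[0,0,0]},{"hand":0.2,"translation":[0,0,0.8],"delta_rot":[0,0,0]},{"hand":0.2,"translation":[0,0,0],"delta_rot":[0,0,0]},{"hand":0.2,"translation":[0,0,0],"delta_rot":[0,0,0]}]'; python3 -m creep '[{"hand":0.2,"translation":[0,0,0.3],"delta_rot":[0,0,0]},{"hand":0.2,"translation":[0,0,0.3],"delta_rot":[0,0,0]},{"hand":0.2,"translation":[0,0,0],"delta_rot":[0,0,0]}]'; python3 - <<'E'
from h import *
n="side";im,d=ctrl.get_image(n)
cv2.imwrite(f"pics/{n}13.png",cv2.resize(im[185:285,400:500],(600,600),interpolation=cv2.INTER_CUBIC)[:,:,::-1])
E
```

```text
t: 14.45
tool_pos: [0.6394, -0.2029, 0.1225]
tool_rot: [0.759, 3.048, -0.0]
contact_force: [-0.2, 0.2, -1.2]
opening: 0.033
t: 14.82
tool_pos: [0.6388, -0.2027, 0.1156]
tool_rot: [-0.759, -3.048, -0.0]
contact_force: [-0.1, -0.3, -0.9]
opening: 0.033
```

View pics/side13.png

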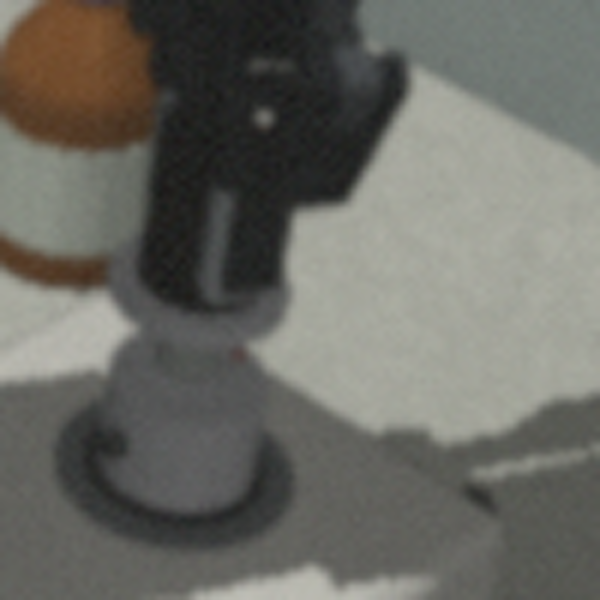

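```bash
python3 -m creep '[{"hand":0.2,"translation":[0,0,0.3],"delta_rot":[0,0,0]},{"hand":0.2,"translation":[0,0,0.2],"delta_rot":[0,0,0]},{"hand":0.2,"translation":[0,0,0],"delta_rot":[0,0,0]}]'; python3 -m creep '[{"hand":0.2,"translation":[0,0,0.3],"delta_rot":[0,0,0]},{"hand":0.2,"translation":[0,0,0.2],"delta_rot":[0,0,0]},{"hand":0.2,"translation":[0,0,0],"delta_rot":[0,0,0]}]'
```

```text
t: 15.25
tool_pos: [0.639, -0.2027, 0.1107]
tool_rot: [-0.76, -3.048, -0.0]
contact_force: [1.3, 0.2, -1.5]
opening: 0.0326
t: 15.62
tool_pos: [0.6391, -0.2028, 0.1058]
tool_rot: [0.76, 3.048, 0.0]
contact_force: [0.7, 0.1, -1.2]
opening: 0.0331
```

```bash
python3 -m creep '[{"hand":0.2,"translation":[0,0,0.15],"delta_rot":[0,0,0]},{"hand":0.2,"translation":[0,0,0.1],"delta_rot":[0,0,0]},{"hand":0.2,"translation":[0,0,0],"delta_rot":[0,0,0]}]'; python3 -m creep '[{"hand":0.2,"translation":[0,0,0.15],"delta_rot":[0,0,0]},{"hand":0.2,"translation":[0,0,0],"delta_rot":[0,0,0]}]'
```

```text
t: 16.0
tool_pos: [0.6391, -0.2028, 0.1034]
tool_rot: [0.76, 3.048, -0.0]
contact_force: [1.4, -0.5, -1.8]
opening: 0.0332
t: 16.25
tool_pos: [0.6391, -0.2028, 0.1019]
tool_rot: [0.76, 3.048, 0.0]
contact_force: [1.4, -0.9, -1.6]
opening: 0.0329
```

```bash
python3 -m creep '[{"hand":0.2,"translation":[0,0,0.15],"delta_rot":[0,0,0]},{"hand":0.2,"translation":[0,0,0.1],"delta_rot":[0,0,0]},{"hand":0.2,"translation":[0,0,0],"delta_rot":[0,0,0]}]'; python3 -m creep '[{"hand":0.2,"translation":[0,0,0.15],"delta_rot":[0,0,0]},{"hand":0.2,"translation":[0,0,0],"delta_rot":[0,0,0]}]'
```

```text
t: 16.62
tool_pos: [0.6391, -0.2028, 0.0994]
tool_rot: [0.76, 3.048, 0.0]
contact_force: [0.8, -0.6, -1.4]
opening: 0.0332
t: 16.88
tool_pos: [0.639, -0.2028, 0.0979]
tool_rot: [-0.76, -3.048, 0.0]
contact_force: [0.7, -0.8, -0.7]
opening: 0.0329
```

```bash
python3 -m creep '[{"hand":0.2,"translation":[0,0,0.2],"delta_rot":[0,0,0]},{"hand":0.2,"translation":[0,0,0],"delta_rot":[0,0,0]}]'; python3 - <<'E'
from h import *
n="side";im,d=ctrl.get_image(n)
cv2.imwrite(f"pics/{n}14.png",cv2.resize(im[185:285,400:500],(600,600),interpolation=cv2.INTER_CUBIC)[:,:,::-1])
print(ctrl.get_obs()["wrist_torque"])
E
```

```text
t: 17.12
tool_pos: [0.639, -0.2028, 0.0958]
tool_rot: [0.76, 3.048, -0.0]
contact_force: [0.7, -0.5, -1.9]
opening: 0.0325
[-0.07465837 -0.20820944 -0.08212667]
```

View pics/side14.png

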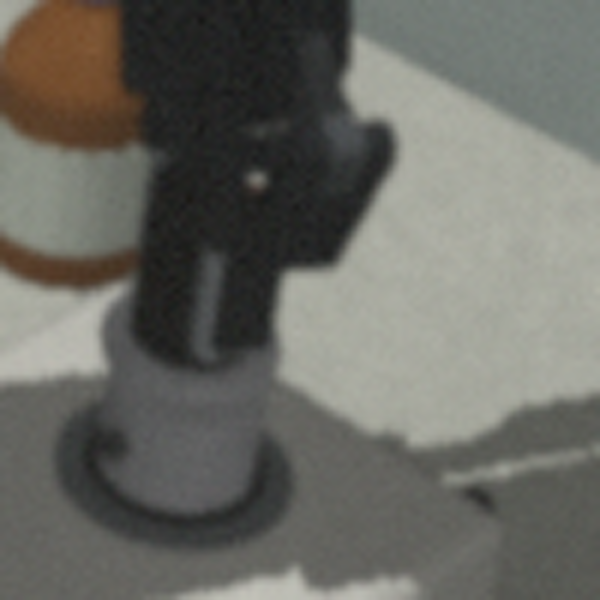

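The key is going in with almost no force. I'll continue gently to flange contact.

```bash
python3 -m creep '[{"hand":0.2,"translation":[0,0,0.2],"delta_rot":[0,0,0]},{"hand":0.2,"translation":[0,0,0.2],"delta_rot":[0,0,0]},{"hand":0.2,"translation":[0,0,0],"delta_rot":[0,0,0]}]'; python3 -m creep '[{"hand":0.2,"translation":[0,0,0.2],"delta_rot":[0,0,0]},{"hand":0.2,"translation":[0,0,0],"delta_rot":[0,0,0]}]';python3 -m creep '[{"hand":0.2,"translation":[0,0,0.15],"delta_rot":[0,0,0]},{"hand":0.2,"translation":[0,0,0],"delta_rot":[0,0,0]}]'
```

```text
t: 17.55
tool_pos: [0.6391, -0.2028, 0.0918]
tool_rot: [0.76, 3.048, 0.0]
contact_force: [0.8, -0.3, -2.2]
opening: 0.0328
t: 17.8
tool_pos: [0.6391, -0.2028, 0.0898]
tool_rot: [0.76, 3.048, 0.0]
contact_force: [1.3, -0.7, -2.8]
opening: 0.0326
t: 18.05
tool_pos: [0.6391, -0.2028, 0.0884]
tool_rot: [0.76, 3.048, -0.0]
contact_force: [1.2, -0.8, -2.3]
opening: 0.0331
```

```bash
for i in 1; do python3 -m creep '[{"hand":0.2,"translation":[0,0,0.1],"delta_rot":[0,0,0]},{"hand":0.2,"translation":[0,0,0],"delta_rot":[0,0,0]}]'; python3 -m creep '[{"hand":0.2,"translation":[0,0,0.1],"delta_rot":[0,0,0]},{"hand":0.2,"translation":[0,0,0],"delta_rot":[0,0,0]}]';python3 -m creep '[{"hand":0.2,"translation":[0,0,0.1],"delta_rot":[0,0,0]},{"hand":0.2,"translation":[0,0,0],"delta_rot":[0,0,0]}]'; done
```

```text
t: 18.3
tool_pos: [0.6391, -0.2028, 0.0874]
tool_rot: [0.76, 3.048, 0.0]
contact_force: [0.9, -0.1, -0.7]
opening: 0.033
t: 18.55
tool_pos: [0.6391, -0.2028, 0.0866]
tool_rot: [0.76, 3.048, -0.0]
contact_force: [0.9, -1.4, -0.2]
opening: 0.0331
t: 18.8
tool_pos: [0.6392, -0.2028, 0.086]
tool_rot: [0.759, 3.048, -0.0]
contact_force: [0.5, 1.0, 1.0]
opening: 0.0332
```

```bash
python3 -m creep '[{"hand":0.2,"translation":[0,0,0.15],"delta_rot":[0,0,0]},{"hand":0.2,"translation":[0,0,0.1],"delta_rot":[0,0,0]},{"hand":0.2,"translation":[0,0,0],"delta_rot":[0,0,0]}]'; python3 -m creep '[{"hand":0.2,"translation":[0,0,0.15],"delta_rot":[0,0,0]},{"hand":0.2,"translation":[0,0,0.1],"delta_rot":[0,0,0]},{"hand":0.2,"translation":[0,0,0],"delta_rot":[0,0,0]}]';python3 -m creep '[{"hand":0.2,"translation":[0,0,0.15],"delta_rot":[0,0,0]},{"hand":0.2,"translation":[0,0,0],"delta_rot":[0,0,0]}]'
```

```text
t: 19.18
tool_pos: [0.6393, -0.2029, 0.0838]
tool_rot: [0.759, 3.048, -0.0]
contact_force: [-0.4, 0.9, 5.5]
opening: 0.0328
t: 19.55
tool_pos: [0.6394, -0.203, 0.0821]
tool_rot: [0.759, 3.048, -0.0]
contact_force: [-1.7, 1.2, 8.7]
opening: 0.0326
t: 19.8
tool_pos: [0.6396, -0.203, 0.0816]
tool_rot: [0.759, 3.048, -0.0]
contact_force: [-4.6, 1.4, 11.6]
opening: 0.0326
```

```bash
python3 -m creep '[{"hand":0.2,"translation":[0,0,0.1],"delta_rot":[0,0,0]},{"hand":0.2,"translation":[0,0,0],"delta_rot":[0,0,0]},{"hand":0.2,"translation":[0,0,0],"delta_rot":[0,0,0]}]'; python3 - <<'E'
from h import *
n="side";im,d=ctrl.get_image(n); o=ctrl.get_obs()
cv2.imwrite(f"pics/{n}15.png",cv2.resize(im[185:285,400:500],(600,600),interpolation=cv2.INTER_CUBIC)[:,:,::-1]); np.savez("pics/side15.npz",im=im,d=d)
cv2.imwrite("pics/side15f.png",im[:,:,::-1])
print(o["wrist_torque"],o["contact_force"],R.from_rotvec(o["tool_rot"]).as_matrix()[:,2])
E
```

```text
t: 20.18
tool_pos: [0.6397, -0.203, 0.0815]
tool_rot: [0.759, 3.047, -0.001]
contact_force: [-6.4, 2.2, 14.3]
opening: 0.033
[ 0.40571182  1.03866807 -0.0652639 ] [-5.57315438  2.20036887 14.2749238 ] [ 1.00617356e-03 -6.96055747e-04 -9.99999252e-01]
```

View pics/side15.png

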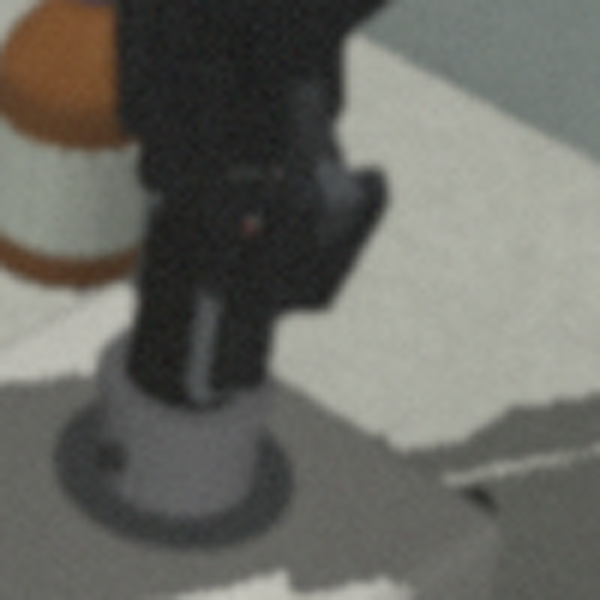

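View pics/side15f.png

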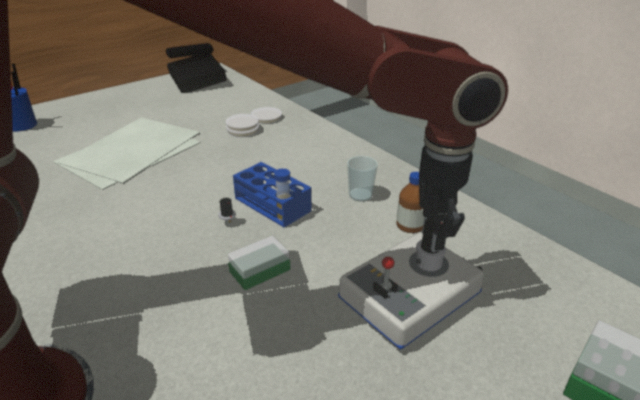

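```bash
python3 -m creep '[{"hand":0.2,"translation":[0,0,0],"delta_rot":[0,0,0]},{"hand":0.2,"translation":[0,0,0],"delta_rot":[0,0,0]},{"hand":0.2,"translation":[0,0,0],"delta_rot":[0,0,0]},{"hand":0.2,"translation":[0,0,0],"delta_rot":[0,0,0]}]'; python3 - <<'E'
from h import *
print(ctrl.finish_job())
E
```

```text
t: 20.72
tool_pos: [0.6397, -0.2031, 0.0815]
tool_rot: [0.759, 3.047, -0.001]
contact_force: [-5.1, 1.6, 14.5]
opening: 0.0329
the job is handed in; nothing more can be done
None
```

The job is handed in at 20.7 s, with the mode lever off and the head seated in the hub, still gripped and pressing it down. The hand-in itself gave no verdict.

- **Lever:** I closed the fingers around the knob and brought it upright, then let go. Measured in two camera views, it stands about 0.02 rad from the middle red mark.
- **Head:** I took the larger black head out of the rack and turned it about 28° to line up with the keyway. It slid in with the force readings staying within about 3 N, so it needed no further turning.
- **Pressing:** The flange met the hub at a reported height of 86.8 mm, close to the 86.6 mm I had worked out. Pressing on lowered it about 5.2 mm, which matches the 5 mm spring stop. The last picture shows the flange on the hub, the hub sunk and the set screw in clear view.
- **Final hold:** The reading was steady at about 14.5 N upward and about 5 N sideways. The sideways part grew as I pressed, probably because the head sits slightly off-centre in the grip.
- **Other things:** In the last side view everything else looked to be standing where it was.

**Reading that disagreed:** the cameras showed the fingertips about 30 mm higher than the reported tool height implied. My first close on the lever therefore passed above the knob without touching it. On the second close the fingers pressed on the lever rod with about 12 N before I backed off. After that I allowed for the difference and checked heights with the cameras and by contact.

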